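# Silence the vacuum alarm and point out the leak and the spare sensor

### The arm

A 6-joint arm with a two-finger parallel gripper is mounted at the origin on the work surface. World frame = base frame: x ahead of the robot, y to its left, z up, the work surface at z = 0. Lengths are in m, angles in rad, forces in N, time in s.
With the tool pointing down it reaches from about 0.325 to 0.925 m from the base axis. Payload 3.1 kg.
Tool frame: the origin (TCP) lies between the finger pads, 19 mm behind the fingertips; this is the grasp point; z points along the fingers, y is the direction in which the jaws open and shut (so a half turn about z gives the same grasp; the last joint's range is limited). The gripper opens to 85 mm and grips with 20 to 120 N. Pads are 22 mm wide; open, the fingers measure 114 mm over their backs; the gripper's body (76 mm by 85 mm) begins 54 mm behind the grasp point. The pads swing forward as they close: fully open they stand 13 mm farther back than shut.
Start: joints at [-1.414, 0.217, 1.613, -0, 1.311, -0.112], TCP at [0.166, -0.603, 0.25] pointing down, gripper open.
Joint ranges: [-2.75, 2.75], [-0.78, 2.1], [0.31, 2.55], [-1.13, 4.27], [0.13, 2.63], [-2.58, 2.58]. Speed limits (rad/s): [2.79, 2.79, 3.14, 3.14, 3.14, 3.14].

### API

Orientations are given as [roll, pitch, yaw] about the fixed x, y, z axes, in that order (R = Rz(yaw) Ry(pitch) Rx(roll)).
In Python, from plant import ctrl gives the robot as it stands. The module is installed in compiled form; this text tells all that it offers.
- The arm moves only by the tool apply_moves, never from a script. Its argument "commands" is a list of rows, each a list of 3 entries, a list of its own where there are three numbers: the turn, a rotation vector about the tool's x, y, z as a fraction of full scale, then the shift along the tool's x, y, z as a fraction of full scale, then the opening in per cent of the stroke, from 0 (shut) to 100 (fully open). In form: [[[wx, wy, wz], [dx, dy, dz], hand], ...]. A call has 1 to 12 rows; each row shifts and turns the commanded pose from where the row before left it, along the tool's axes as they then stand; what a row does not reach is not made up. Full scale, the value 1, is 0.3 m for a shift and 0.1 rad for a turn. A row lasts 1/10 s, in which the tool goes at most 50 mm and 8.59 degrees, less where a joint would pass 70% of its speed; a pose out of reach is approached as far as the arm can. A call with a number of a shift or a turn outside -1 to 1 is refused whole. A call with a gripper value outside its range is refused whole. The fingers move at their own pace and stop on an object; "squeeze" is the grip in N (left out, the last holds). Time passes only in rows, so rows that do not move let the fingers close. It gives the time, the measured TCP pose, the force and the opening at its end, in the units of the state.
- ctrl.get_state(): the state, without advancing time (a new reading comes with each control period).
- ctrl.read_camera(name): name is "scene" or "top" or "wrist"; returns a dict with "color" (480x640x3 uint8, blue, green, red), "z_map" (480x640 float32, m along the optical axis (not along the pixel's ray), 0 where there is no reading), "K" (3x3 intrinsics, pixels), "T" (4x4, takes a point from camera to world coordinates). Camera axes: x right, y down, z forward; pixel columns grow to the right and rows downward; lengths in m; the calibration is good to about 2 mm. A picture is of the moment at which its call begins.
- ctrl.close_job(): hands the job in, once; it reports no verdict.
Trained networks look in the newest picture that a camera, given by its name, has taken for a name from the list of things; names that differ only in an ending like _2 or _b are one class to them, and where a whole thing is asked for, a point or a joint stands for the part that bears it (a point fixed in the world has none). Each returns a list of dicts, best first, with "conf" (0 to 1); they miss things now and then, are a little off and sometimes report something else, mostly with a low value. They report only what shows in the picture. A call takes as long as a camera call. They do not tell look-alikes from the thing itself.
- ctrl.find_in(thing, camera): "bbox" ([left, top, right, bottom] in pixels, round what is visible of it).
- ctrl.outline_of(thing, camera): "region" (480x640 bool, what is visible of it) and "bbox" ([left, top, right, bottom] in pixels, round what is visible of it).
- ctrl.pinpoint(thing, camera): "uv" ([column, row] in pixels: a listed point, or the origin of a listed thing).
The state is a dict: "time_s": time; "joint_pos": joint angles; "qvel": joint speeds; "joint_efforts": joint torques, N m; "eef_pos": TCP position; "ee_rot": TCP orientation; "force": force on the tool from outside, world axes, zero at the start; "torque": the same for the moment, N m; "grip_width": finger opening in m.
Only numpy, scipy, OpenCV 4.12 (cv2) and the standard library are available. Lean on these libraries where they do the work, as an engineer would, in place of code of your own. Each camera call takes 0.05 s, during which the arm holds its last target. There are 200 camera calls.

### The job

The tubing map on the tablet shows a red alarm marker in one of its four coloured zones: silence the alarm by pressing the button of that zone's colour on the alarm box, and no other button. Then show the helper the leak by pointing straight down at the red marker, and after that point in the same way at the spare vacuum sensor whose cap has the zone's colour; each time hold the fingertips one to three centimetres right above the thing for two seconds. Finish still pointing at that sensor; never touch the tablet or any sensor, and leave everything else on the bench where it stands.

Things in the scene. Friction and masses are not known exactly. Their poses are not given: they have to be found in the camera images.
- tablet: rugged black tablet, 228 x 322 x 24 mm, fixed flat in a low cradle with its glass up and its four rubber corners 27 mm high; origin under its centre on the bench, x and y along the short and long sides, z up, glass at z = 24.6 mm. The glass shows the tubing map with four coloured zones, about 70 x 106 mm each, one marker in each zone
- alarm_marker: the red alarm marker with a white rim on the tablet's map, a flat 25 mm disc drawn on the glass, in one of the four zones (always within 30 mm of that zone's centre; the zone centres are at least 82 mm apart); origin on the glass at its centre, z up. The other three zones show smaller dark grey markers
- zone_blue (a point): centre of the blue zone of the map, on the glass
- zone_yellow (a point): centre of the yellow zone of the map, on the glass
- zone_green (a point): centre of the green zone of the map, on the glass
- zone_white (a point): centre of the white zone of the map, on the glass
- alarm_box: grey push-button box, 95 x 290 x 56 mm, fixed on the bench; origin under its centre, y along the row, z up. In a row along it, 57 mm apart, stand an amber beacon (up to 92 mm above the bench, at the +y end) and then the blue, yellow, green and white buttons
- ack_blue_top (a point): centre of the top face of the blue button on the alarm box, 78 mm above the bench: a 28 mm round spring cap pressed straight down
- ack_blue (a joint): travel of the blue button: 0 released, 0.006 m fully down at about 4 N; it counts as pressed beyond 0.004 m and springs back when let go
- ack_yellow_top (a point): centre of the top face of the yellow button on the alarm box, 78 mm above the bench: a 28 mm round spring cap pressed straight down
- ack_yellow (a joint): travel of the yellow button: 0 released, 0.006 m fully down at about 4 N; it counts as pressed beyond 0.004 m and springs back when let go
- ack_green_top (a point): centre of the top face of the green button on the alarm box, 78 mm above the bench: a 28 mm round spring cap pressed straight down
- ack_green (a joint): travel of the green button: 0 released, 0.006 m fully down at about 4 N; it counts as pressed beyond 0.004 m and springs back when let go
- ack_white_top (a point): centre of the top face of the white button on the alarm box, 78 mm above the bench: a 28 mm round spring cap pressed straight down
- ack_white (a joint): travel of the white button: 0 released, 0.006 m fully down at about 4 N; it counts as pressed beyond 0.004 m and springs back when let go
- sensor_blue_top (a point): centre of the blue cap on top of the spare vacuum sensor with the blue cap: a loose grey box 56 x 44 x 24 mm under a 46 x 36 mm blue cap, 30 mm high in all (this point is 30 mm above the bench), about 110 g, with a white hose nipple at one end and a short black aerial at the other
- sensor_yellow_top (a point): centre of the yellow cap on top of the spare vacuum sensor with the yellow cap: a loose grey box 56 x 44 x 24 mm under a 46 x 36 mm yellow cap, 30 mm high in all (this point is 30 mm above the bench), about 110 g, with a white hose nipple at one end and a short black aerial at the other
- sensor_green_top (a point): centre of the green cap on top of the spare vacuum sensor with the green cap: a loose grey box 56 x 44 x 24 mm under a 46 x 36 mm green cap, 30 mm high in all (this point is 30 mm above the bench), about 110 g, with a white hose nipple at one end and a short black aerial at the other
- sensor_white_top (a point): centre of the white cap on top of the spare vacuum sensor with the white cap: a loose grey box 56 x 44 x 24 mm under a 46 x 36 mm white cap, 30 mm high in all (this point is 30 mm above the bench), about 110 g, with a white hose nipple at one end and a short black aerial at the other
- drill: yellow and black cordless drill standing on its battery, 210 mm high, loose; origin under the battery's centre
- battery: spare drill battery, 115 x 76 x 58 mm, loose; origin under its centre
- screwdriver: orange-handled screwdriver, 200 mm long, lying loose; origin under its middle
- mug: blue mug, 80 mm across and 92 mm high, loose; origin under its centre
- tape_roll: roll of orange tape, 104 mm across and 28 mm high, lying loose; origin under its centre
Not all that is in view belongs to the job. What is shaped like the part that bears sensor_white_top but pink is not meant. Leave any pink look-alike of the part that bears sensor_yellow_top alone.

How it is judged:
On the way, in this order (a step that is already met when the one before it is completed fails the run):
1. the button of the colour of the zone with the red marker is pressed (over 4 mm) (((horizontal distance between alarm_marker and zone_blue below 0.045 m and value of joint ack_blue above 0.004 m) or (horizontal distance between alarm_marker and zone_yellow below 0.045 m and value of joint ack_yellow above 0.004 m) or (horizontal distance between alarm_marker and zone_green below 0.045 m and value of joint ack_green above 0.004 m) or (horizontal distance between alarm_marker and zone_white below 0.045 m and value of joint ack_white above 0.004 m))), for 0.06 s.
2. the tool points down at the red marker from within 15 mm of right above it, fingertips at most about 55 mm over the glass, for 1.5 s (horizontal distance between the grasp point and alarm_marker below 0.015 m and z of the grasp point in the frame of alarm_marker between 0.02 and 0.075 m and angle between the grasp point's own z axis and vertical above 2.35 rad), for 1.5 s.
3. the tool points down at the sensor with that zone's colour from within 18 mm of right above its cap's centre, fingertips at most about 55 mm over the cap, for 1.5 s (((horizontal distance between alarm_marker and zone_blue below 0.045 m and (horizontal distance between the grasp point and sensor_blue_top below 0.018 m and z of the grasp point in the frame of sensor_blue_top between 0.02 and 0.075 m and angle between the grasp point's own z axis and vertical above 2.35 rad)) or (horizontal distance between alarm_marker and zone_yellow below 0.045 m and (horizontal distance between the grasp point and sensor_yellow_top below 0.018 m and z of the grasp point in the frame of sensor_yellow_top between 0.02 and 0.075 m and angle between the grasp point's own z axis and vertical above 2.35 rad)) or (horizontal distance between alarm_marker and zone_green below 0.045 m and (horizontal distance between the grasp point and sensor_green_top below 0.018 m and z of the grasp point in the frame of sensor_green_top between 0.02 and 0.075 m and angle between the grasp point's own z axis and vertical above 2.35 rad)) or (horizontal distance between alarm_marker and zone_white below 0.045 m and (horizontal distance between the grasp point and sensor_white_top below 0.018 m and z of the grasp point in the frame of sensor_white_top between 0.02 and 0.075 m and angle between the grasp point's own z axis and vertical above 2.35 rad)))), for 1.5 s.
At the end, for the whole second after the job is handed in: The tool still points down at the spare sensor of the alarmed zone's colour, tool point within 18 mm sideways of the cap's centre and 20 to 75 mm above it. All buttons are released, sensors within 5 mm and other loose things within 20 mm of where they began (((horizontal distance between alarm_marker and zone_blue below 0.045 m and (horizontal distance between the grasp point and sensor_blue_top below 0.018 m and z of the grasp point in the frame of sensor_blue_top between 0.02 and 0.075 m and angle between the grasp point's own z axis and vertical above 2.35 rad)) or (horizontal distance between alarm_marker and zone_yellow below 0.045 m and (horizontal distance between the grasp point and sensor_yellow_top below 0.018 m and z of the grasp point in the frame of sensor_yellow_top between 0.02 and 0.075 m and angle between the grasp point's own z axis and vertical above 2.35 rad)) or (horizontal distance between alarm_marker and zone_green below 0.045 m and (horizontal distance between the grasp point and sensor_green_top below 0.018 m and z of the grasp point in the frame of sensor_green_top between 0.02 and 0.075 m and angle between the grasp point's own z axis and vertical above 2.35 rad)) or (horizontal distance between alarm_marker and zone_white below 0.045 m and (horizontal distance between the grasp point and sensor_white_top below 0.018 m and z of the grasp point in the frame of sensor_white_top between 0.02 and 0.075 m and angle between the grasp point's own z axis and vertical above 2.35 rad))) and value of joint each of ack_blue, ack_yellow, ack_green, ack_white below 0.001 m and distance of each of sensor_blue_top, sensor_yellow_top, sensor_green_top, sensor_white_top from where it was at the start of the episode below 0.005 m and distance of each of drill, battery, screwdriver, mug, tape_roll from where it was at the start of the episode below 0.02 m); the robot touches nothing.
It fails at once if a button of another colour is pressed (over 3 mm) ((not (horizontal distance between alarm_marker and zone_blue below 0.045 m) and value of joint ack_blue above 0.003 m) or (not (horizontal distance between alarm_marker and zone_yellow below 0.045 m) and value of joint ack_yellow above 0.003 m) or (not (horizontal distance between alarm_marker and zone_green below 0.045 m) and value of joint ack_green above 0.003 m) or (not (horizontal distance between alarm_marker and zone_white below 0.045 m) and value of joint ack_white above 0.003 m)).
It fails at once if the tablet is touched (contact force between tablet and the fingers above 0.3 N or contact force between tablet and the arm above 0.3 N).
It fails at once if a sensor is touched ((contact force between sensor_blue and the fingers above 0.3 N or contact force between sensor_blue and the arm above 0.3 N) or (contact force between sensor_yellow and the fingers above 0.3 N or contact force between sensor_yellow and the arm above 0.3 N) or (contact force between sensor_green and the fingers above 0.3 N or contact force between sensor_green and the arm above 0.3 N) or (contact force between sensor_white and the fingers above 0.3 N or contact force between sensor_white and the arm above 0.3 N)).
It fails at once if a sensor is lifted or shifted by more than 5 mm (distance of any of sensor_blue_top, sensor_yellow_top, sensor_green_top, sensor_white_top from where it was at the start of the episode above 0.005 m).
It fails at once if drill, battery, screwdriver, mug or tape roll is lifted or shifted by more than 20 mm (distance of any of drill, battery, screwdriver, mug, tape_roll from where it was at the start of the episode above 0.02 m).
It also fails if it takes over 53 s, if anything falls off the work surface, if the arm or the gripper's body presses on something with over 40 N, if the wrist force passes 120 N, or if a joint passes its speed limit or range.

## Working session

There is one attempt and no reset: what is moved stays moved. The work goes in short steps, Python scripts to look and compute and a tool call to move; the robot and the scene stay as the last step left them, time stands still between calls to the robot, and variables do not carry over. Pictures are saved under pics/ and viewed, about 8 in all and at most 12, crops included, and the job is handed in when it is done.

Besides the shell and the picture viewer there is one more tool, called after "Request:" as name(argument=value, ...) on one line, values as JSON. apply_moves: Moves the arm, as the interface text tells. Its arguments: {"type":"object","properties":{"commands":{"type":"array"},"squeeze":{"type":"number"}},"required":["commands"]}

```bash
mkdir -p pics; cat > h.py <<'E'
import numpy as np, cv2
from plant import ctrl
def world(c,uv,zw=None):
    K,T=c["K"],c["T"]; r=T[:3,:3]@np.linalg.inv(K)@np.array([uv[0],uv[1],1.0]); o=T[:3,3]
    if zw is not None: return o+r*(zw-o[2])/r[2]
    u,v=int(round(uv[0])),int(round(uv[1])); return o+r*c["z_map"][v,u]
E
python3 - <<'E'
from h import *
for n in ("top","scene"):
    c=ctrl.read_camera(n); cv2.imwrite(f"pics/{n}0.png",c["color"])
    print(n,c["T"][:3,3].round(3))
    for t,z in [("alarm_marker",.0246),("tablet",.0)]+[(f"zone_{k}",.0246) for k in("blue","yellow","green","white")]+[(f"ack_{k}_top",.078) for k in("blue","yellow","green","white")]+[(f"sensor_{k}_top",.03) for k in("blue","yellow","green","white")]+[(k,0) for k in ("drill","mug","battery","tape_roll","screwdriver")]:
        for d in ctrl.pinpoint(t,n)[:3]: print(t,round(d["conf"],2),np.round(d["uv"]),world(c,d["uv"],z).round(3))
s=ctrl.get_state(); print(s)
E
```

```text
top [ 0.308 -0.03   1.315]
alarm_marker 0.56 [276. 264.] [0.437 0.091 0.025]
alarm_marker 0.19 [233. 258.] [0.451 0.218 0.025]
tablet 0.63 [252. 246.] [0.491 0.167 0.   ]
zone_blue 0.84 [240. 229.] [0.538 0.202 0.025]
zone_yellow 0.74 [278. 234.] [0.526 0.089 0.025]
zone_green 0.67 [234. 257.] [0.453 0.217 0.025]
zone_white 0.65 [276. 263.] [0.439 0.092 0.025]
ack_blue_top 0.52 [374. 205.] [ 0.611 -0.192  0.078]
ack_yellow_top 0.56 [390. 201.] [ 0.623 -0.237  0.078]
ack_yellow_top 0.43 [411. 206.] [ 0.611 -0.299  0.078]
ack_yellow_top 0.19 [219. 166.] [0.716 0.265 0.078]
ack_green_top 0.49 [411. 202.] [ 0.621 -0.297  0.078]
ack_white_top 0.38 [431. 204.] [ 0.618 -0.355  0.078]
sensor_blue_top 0.54 [432. 267.] [ 0.441 -0.369  0.03 ]
sensor_yellow_top 0.91 [399. 268.] [ 0.436 -0.273  0.03 ]
sensor_yellow_top 0.7 [453. 340.] [ 0.23  -0.426  0.03 ]
sensor_yellow_top 0.69 [276. 264.] [0.435 0.09  0.03 ]
sensor_green_top 0.85 [351. 265.] [ 0.44 -0.13  0.03]
sensor_white_top 0.67 [407. 334.] [ 0.245 -0.296  0.03 ]
sensor_white_top 0.58 [375. 270.] [ 0.425 -0.201  0.03 ]
drill 0.74 [499. 255
[... 2169 characters left out ...]
 0.222 0.   ]
{'time_s': 2.0, 'joint_pos': array([-1.41416211e+00,  2.16871379e-01,  1.61343007e+00, -1.42870320e-05,
        1.31129518e+00, -1.12173565e-01]), 'qvel': array([-1.38267170e-03,  1.35282543e-03, -1.09443586e-04, -2.38970986e-03,
       -1.73328510e-03,  4.11690896e-05]), 'joint_efforts': array([-6.81475194e-04, -3.96875882e+01, -3.04241681e+01, -2.13805106e-04,
        8.16339252e-04,  2.65191709e-07]), 'eef_pos': array([ 0.16602224, -0.6025451 ,  0.25000229]), 'ee_rot': array([-3.14158716e+00,  1.32766059e-05,  2.68811448e-01]), 'force': array([ 0.32706396, -0.42222613,  0.32574786]), 'torque': array([-0.04081062,  0.00652433,  0.01788159]), 'grip_width': 0.08544291091497516}
```

```bash
python3 - <<'E'
from h import *
a=cv2.imread("pics/top0.png"); 
cv2.imwrite("pics/t1.png",cv2.resize(a[140:360,130:530],None,fx=2,fy=2,interpolation=cv2.INTER_CUBIC))
b=cv2.imread("pics/scene0.png")
cv2.imwrite("pics/s1.png",cv2.resize(b[160:380,100:500],None,fx=2,fy=2,interpolation=cv2.INTER_CUBIC))
E
```

```text
(no output)
```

View pics/t1.png

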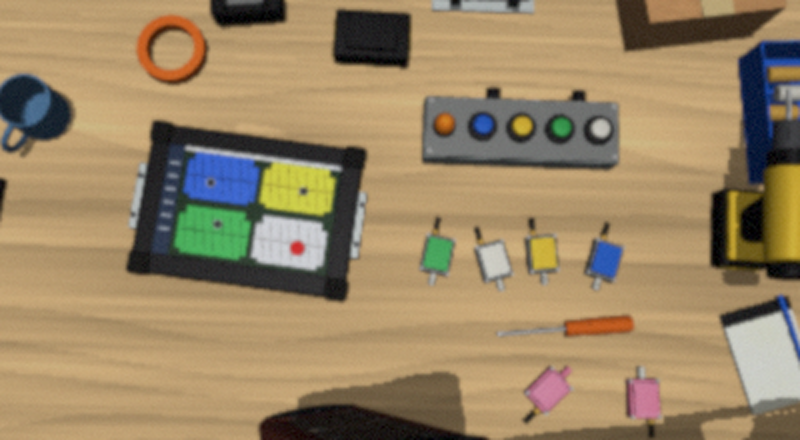

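View pics/s1.png

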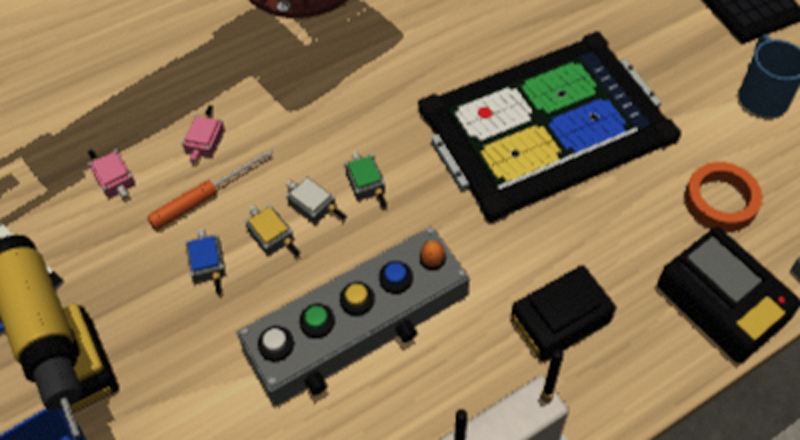

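The red marker is in the white zone: top crop (297,248), full image (278.5,264). That means the white button at top (430,204) and the white-capped sensor at top about (376,270). The pink look-alikes at (404,335) and (452,339) are excluded. Next I'll refine these positions by colour.

```bash
python3 - <<'E'
from h import *
def seg(c,uv,z,kind,r=14):
    u,v=map(int,uv); p=c["color"][v-r:v+r+1,u-r:u+r+1]; hsv=cv2.cvtColor(p,cv2.COLOR_BGR2HSV).astype(int)
    if kind=="red": m=(hsv[...,1]>130)&((hsv[...,0]<8)|(hsv[...,0]>170))
    else: m=(hsv[...,1]<45)&(hsv[...,2]>150)
    n,l,st,ce=cv2.connectedComponentsWithStats(m.astype(np.uint8))
    i=1+np.argmax(st[1:,4]); q=ce[i]+[u-r,v-r]
    return q.round(1),st[i,2:],world(c,q,z).round(4)
S={"top":[((278,264),.0246,"red"),((430,204),.078,"w"),((376,270),.03,"w")],"scene":[((342,216),.0246,"red"),((237,331),.078,"w"),((255,259),.03,"w")]}
for n in S:
    c=ctrl.read_camera(n)
    for t in S[n]: print(n,*seg(c,*t))
    # box/caps z check
    for t in S[n]: print(world(c,t[0]).round(3))
T=ctrl.read_camera("wrist"); print(T["T"].round(3)); print(ctrl.get_state()["time_s"])
E
```

```text
top [278.2 263.5] [ 6  6 28] [0.4382 0.0845 0.0246]
top [430.1 203.7] [ 9  8 55] [ 0.6195 -0.3533  0.078 ]
top [377.1 269.6] [ 16  19 196] [ 0.428  -0.2073  0.03  ]
[0.437 0.085 0.025]
[ 0.619 -0.353  0.077]
[ 0.426 -0.204  0.032]
scene [342.2 215.9] [ 7  5 29] [0.4355 0.0807 0.0246]
scene [236.5 329. ] [10  9 74] [ 0.6192 -0.3581  0.078 ]
scene [254.6 256.4] [ 18  16 159] [ 0.4261 -0.2112  0.03  ]
[0.436 0.079 0.026]
[ 0.624 -0.359  0.077]
[ 0.434 -0.214  0.029]
[[ 0.266 -0.911 -0.316  0.248]
 [-0.964 -0.251 -0.088 -0.58 ]
 [ 0.     0.328 -0.945  0.374]
 [ 0.     0.     0.     1.   ]]
2.15
```

Request:
apply_moves(commands=[[[0,0,0],[0.14,-0.033,-0.08],0],[[0,0,0],[0.14,-0.033,-0.08],0],[[0,0,0],[0.14,-0.033,0],0],[[0,0,0],[0.14,-0.033,0],0],[[0,0,0],[0.14,-0.033,0],0],[[0,0,0],[0.14,-0.033,0],0],[[0,0,0],[0.14,-0.033,0],0],[[0,0,0],[0.14,-0.033,0],0],[[0,0,0],[0.14,-0.033,0],0],[[0,0,0],[0.14,-0.033,0],0],[[0,0,0],[0.14,-0.033,0],0],[[0,0,0],[0.14,-0.033,0],0]], squeeze=20)

```text
time_s: 3.35
eef_pos: [0.6218, -0.3532, 0.298]
ee_rot: [3.141, -0.0, 0.269]
force: [-0.3, -0.5, 0.2]
grip_width: 0.0003
```

Request:
apply_moves(commands=[[[0,0,0],[0,0,0.15],0],[[0,0,0],[0,0,0.15],0],[[0,0,0],[0,0,0.15],0],[[0,0,0],[0,0,0],0],[[0,0,0],[0,0,0],0]])

```text
time_s: 3.85
eef_pos: [0.6198, -0.3538, 0.1621]
ee_rot: [-3.139, 0.002, 0.269]
force: [-0.1, -0.2, 1.3]
grip_width: 0.0001
```

```bash
python3 - <<'E'
from h import *
c=ctrl.read_camera("wrist"); cv2.imwrite("pics/w1.png",c["color"])
s=ctrl.get_state(); print(s["time_s"],s["eef_pos"],s["ee_rot"],s["grip_width"])
for d in ctrl.pinpoint("ack_white_top","wrist")[:3]: print(d["conf"],d["uv"],world(c,d["uv"],.078).round(4))
E
```

```text
3.9 [ 0.6213381  -0.35503387  0.16519096] [ 3.13940880e+00 -1.81223394e-03  2.68607340e-01] -0.0002691557763239439
0.59 [318.3, 262.4] [ 0.6178 -0.3545  0.078 ]
```

View pics/w1.png

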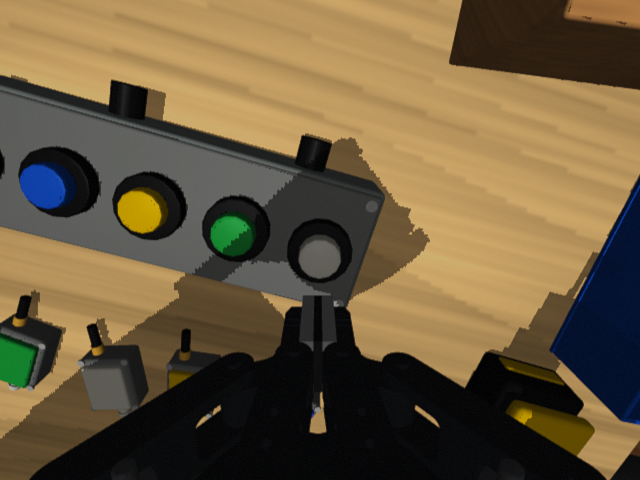

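White button is at wrist pixel (319,257), last in the row, and the TCP is about 3 mm from right above it. Pressing.

Request:
apply_moves(commands=[[[0,0,0],[-0.006,0,0.1],0],[[0,0,0],[0,0,0.1],0],[[0,0,0],[0,0,0.02],0],[[0,0,0],[0,0,0.02],0],[[0,0,0],[0,0,0],0],[[0,0,0],[0,0,0],0]])

```text
time_s: 4.55
eef_pos: [0.6199, -0.3556, 0.094]
ee_rot: [3.139, -0.002, 0.269]
force: [-1.1, 1.5, 2.3]
grip_width: -0.0003
```

Request:
apply_moves(commands=[[[0,0,0],[0,0,0.007],0],[[0,0,0],[0,0,0],0],[[0,0,0],[0,0,0],0]])

```text
time_s: 4.85
eef_pos: [0.62, -0.3557, 0.0908]
ee_rot: [3.138, -0.003, 0.269]
force: [-0.8, -0.1, 5.3]
grip_width: -0.0
```

```bash
python3 - <<'E'
from h import *
for i in range(3):
    c=ctrl.read_camera("wrist"); s=ctrl.get_state(); print(s["time_s"],s["eef_pos"],s["force"])
E
```

```text
4.9 [ 0.61999306 -0.35568042  0.09080176] [-0.29243408 -0.47642258  5.69628401]
4.95 [ 0.61999609 -0.35567717  0.09082201] [-0.420645   -0.6062387   5.00063223]
5.0 [ 0.62000174 -0.35567412  0.09079764] [-0.9878354  -1.02240236  5.5569507 ]
```

Request:
apply_moves(commands=[[[0,0,0],[0,0,-0.1],0],[[0,0,0],[0,0,-0.14],0],[[0,0,0],[0,0,-0.14],0],[[0,0,0],[0,0,-0.15],0]])

```text
time_s: 5.4
eef_pos: [0.618, -0.3541, 0.2477]
ee_rot: [-3.14, 0.001, 0.269]
force: [0.8, -0.7, 0.4]
grip_width: 0.0003
```

Request:
apply_moves(commands=[[[0,0,0],[-0.018,-0.143,0],0],[[0,0,0],[-0.018,-0.143,0],0],[[0,0,0],[-0.018,-0.143,0],0],[[0,0,0],[-0.018,-0.143,0],0],[[0,0,0],[-0.018,-0.143,0],0],[[0,0,0],[-0.018,-0.143,0],0],[[0,0,0],[-0.018,-0.143,0],0],[[0,0,0],[-0.018,-0.143,0],0],[[0,0,0],[-0.018,-0.143,0],0],[[0,0,0],[-0.018,-0.143,0],0],[[0,0,0],[-0.018,-0.143,0],0]])

```text
time_s: 6.5
eef_pos: [0.4349, 0.086, 0.2475]
ee_rot: [-3.141, -0.0, 0.268]
force: [0.4, 0.9, -0.1]
grip_width: -0.0001
```

Request:
apply_moves(commands=[[[0,0,0],[0,0,0.13],0],[[0,0,0],[0,0,0.13],0],[[0,0,0],[0,0,0],0],[[0,0,0],[0,0,0],0]])

```text
time_s: 6.9
eef_pos: [0.4354, 0.0845, 0.1695]
ee_rot: [-3.141, 0.002, 0.269]
force: [-0.0, -0.3, 0.7]
grip_width: -0.0003
```

```bash
python3 - <<'E'
from h import *
c=ctrl.read_camera("wrist"); cv2.imwrite("pics/w2.png",c["color"])
s=ctrl.get_state(); print(s["time_s"],s["eef_pos"],s["ee_rot"],s["force"])
for d in ctrl.pinpoint("alarm_marker","wrist")[:3]: print(d["conf"],d["uv"],world(c,d["uv"],.0246).round(4))
hsv=cv2.cvtColor(c["color"],cv2.COLOR_BGR2HSV).astype(int)
m=((hsv[...,1]>130)&(hsv[...,2]>60)&((hsv[...,0]<8)|(hsv[...,0]>170))).astype(np.uint8)
n,l,st,ce=cv2.connectedComponentsWithStats(m)
for i in range(1,n):
    if st[i,4]>150: print(st[i],ce[i],world(c,ce[i],.0246).round(4))
E
```

```text
6.95 [0.43688556 0.08439151 0.17100559] [ 3.14133762e+00 -1.31172629e-03  2.68346438e-01] [-0.25316225 -0.40525631  0.18077654]
0.6 [323.0, 231.6] [0.4352 0.0802 0.0246]
[306 216  27  26 544] [319.38602941 228.45404412] [0.4369 0.0837 0.0246]
[582 448  51  32 875] [609.82285714 464.824     ] [ 0.2709 -0.2731  0.0246]
```

View pics/w2.png

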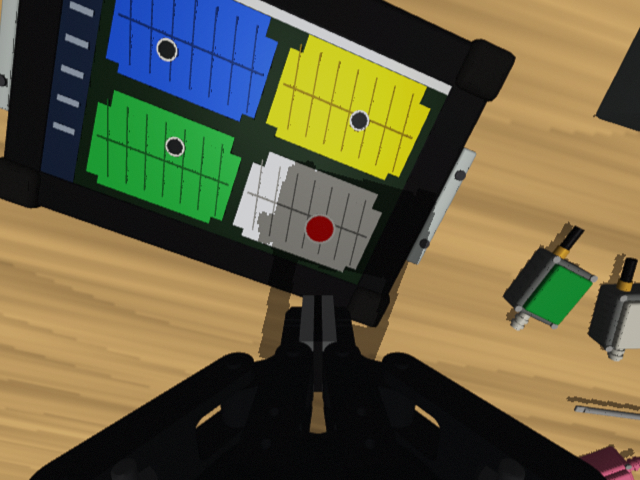

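The red marker at (319,228) is in the white zone, and the TCP is within 1 mm of right above it. Descending and holding.

Request:
apply_moves(commands=[[[0,0,0],[0,0,0.12],0],[[0,0,0],[0,0,0.12],0],[[0,0,0],[0,0,0.06],0],[[0,0,0],[0,0,0.05],0],[[0,0,0],[0,0,0],0],[[0,0,0],[0,0,0],0],[[0,0,0],[0,0,0],0],[[0,0,0],[0,0,0],0],[[0,0,0],[0,0,0],0],[[0,0,0],[0,0,0],0],[[0,0,0],[0,0,0],0],[[0,0,0],[0,0,0],0]])

```text
time_s: 8.2
eef_pos: [0.436, 0.0846, 0.0649]
ee_rot: [-3.142, -0.0, 0.269]
force: [-0.2, -0.5, -0.6]
grip_width: -0.0003
```

Request:
apply_moves(commands=[[[0,0,0],[0,0,0],0],[[0,0,0],[0,0,0],0],[[0,0,0],[0,0,0],0],[[0,0,0],[0,0,0],0],[[0,0,0],[0,0,0],0],[[0,0,0],[0,0,0],0],[[0,0,0],[0,0,0],0],[[0,0,0],[0,0,0],0],[[0,0,0],[0,0,0],0],[[0,0,0],[0,0,0],0],[[0,0,0],[0,0,0],0],[[0,0,0],[0,0,0],0]])

```text
time_s: 9.4
eef_pos: [0.436, 0.0845, 0.0649]
ee_rot: [-3.142, 0.0, 0.269]
force: [0.0, 0.5, -0.3]
grip_width: -0.0
```

Request:
apply_moves(commands=[[[0,0,0],[0,0,0],0],[[0,0,0],[0,0,0],0],[[0,0,0],[0,0,0],0],[[0,0,0],[0,0,0],0],[[0,0,0],[0,0,0],0],[[0,0,0],[0,0,0],0]])

```text
time_s: 10.0
eef_pos: [0.4361, 0.0845, 0.0649]
ee_rot: [3.142, -0.0, 0.269]
force: [-0.0, -0.5, -0.1]
grip_width: 0.0001
```

Request:
apply_moves(commands=[[[0,0,0],[0,0,-0.13],0],[[0,0,0],[0,0,-0.13],0],[[0,0,0],[0,0,-0.13],0],[[0,0,0],[-0.041,0.133,0],0],[[0,0,0],[-0.041,0.133,0],0],[[0,0,0],[-0.041,0.133,0],0],[[0,0,0],[-0.041,0.133,0],0],[[0,0,0],[-0.041,0.133,0],0],[[0,0,0],[-0.041,0.133,0],0],[[0,0,0],[-0.041,0.133,0],0],[[0,0,0],[0,0,0],0],[[0,0,0],[0,0,0],0]])

```text
time_s: 11.2
eef_pos: [0.4269, -0.2081, 0.1817]
ee_rot: [-3.141, 0.0, 0.266]
force: [0.5, 1.3, 0.9]
grip_width: -0.0002
```

```bash
python3 - <<'E'
from h import *
c=ctrl.read_camera("wrist"); cv2.imwrite("pics/w3.png",c["color"])
s=ctrl.get_state(); print(s["time_s"],s["eef_pos"],s["ee_rot"],s["force"])
for d in ctrl.pinpoint("sensor_white_top","wrist")[:4]: print(d["conf"],d["uv"],world(c,d["uv"],.03).round(4))
E
```

```text
11.25 [ 0.42683183 -0.20714471  0.18155753] [-3.14022232e+00  3.77547051e-04  2.67977226e-01] [-0.1723708   0.69655964 -0.65643376]
0.86 [315.3, 226.4] [ 0.4275 -0.2058  0.03  ]
```

View pics/w3.png

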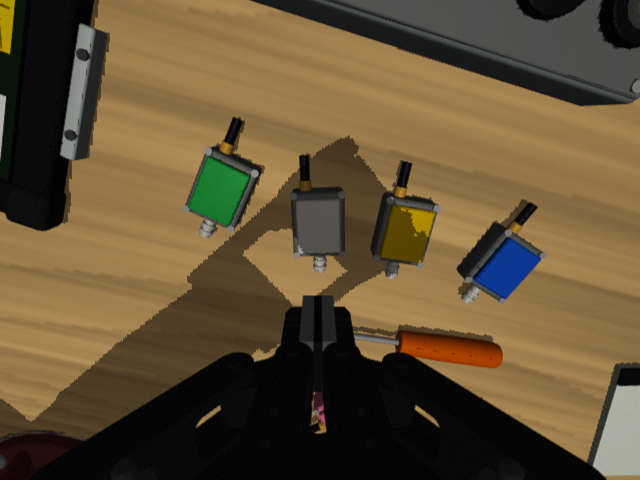

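The white-capped sensor is at (318,222), grey in the arm's shadow, between green and yellow as in the top view. The TCP is within 2 mm of right above it. Descending and holding.

Request:
apply_moves(commands=[[[0,0,0],[0,0,0.12],0],[[0,0,0],[0,0,0.12],0],[[0,0,0],[0,0,0.07],0],[[0,0,0],[0,0,0.05],0],[[0,0,0],[0,0,0],0],[[0,0,0],[0,0,0],0],[[0,0,0],[0,0,0],0],[[0,0,0],[0,0,0],0],[[0,0,0],[0,0,0],0],[[0,0,0],[0,0,0],0],[[0,0,0],[0,0,0],0],[[0,0,0],[0,0,0],0]])

```text
time_s: 12.5
eef_pos: [0.4272, -0.2077, 0.074]
ee_rot: [3.142, -0.0, 0.269]
force: [-0.6, 0.0, -0.2]
grip_width: -0.0
```

Request:
apply_moves(commands=[[[0,0,0],[0,0,0],0],[[0,0,0],[0,0,0],0],[[0,0,0],[0,0,0],0],[[0,0,0],[0,0,0],0],[[0,0,0],[0,0,0],0],[[0,0,0],[0,0,0],0],[[0,0,0],[0,0,0],0],[[0,0,0],[0,0,0],0],[[0,0,0],[0,0,0],0],[[0,0,0],[0,0,0],0],[[0,0,0],[0,0,0],0],[[0,0,0],[0,0,0],0]])

```text
time_s: 13.7
eef_pos: [0.4272, -0.2076, 0.0739]
ee_rot: [-3.142, 0.0, 0.269]
force: [-0.0, 0.8, 0.3]
grip_width: -0.0001
```

Request:
apply_moves(commands=[[[0,0,0],[0,0,0],0],[[0,0,0],[0,0,0],0],[[0,0,0],[0,0,0],0],[[0,0,0],[0,0,0],0],[[0,0,0],[0,0,0],0],[[0,0,0],[0,0,0],0]])

```text
time_s: 14.3
eef_pos: [0.4272, -0.2076, 0.0739]
ee_rot: [-3.142, -0.0, 0.269]
force: [0.6, -1.4, -0.2]
grip_width: -0.0002
```

```bash
python3 - <<'E'
from h import *
c=ctrl.read_camera("wrist"); b=ctrl.read_camera("scene")
cv2.imwrite("pics/f.png",np.hstack([cv2.resize(c["color"],(400,300)),cv2.resize(b["color"][160:380,100:393],(400,300))]))
s=ctrl.get_state(); print(s["time_s"],s["eef_pos"],s["ee_rot"],s["force"])
for d in ctrl.pinpoint("sensor_white_top","wrist")[:2]: print(d["conf"],d["uv"],world(c,d["uv"],.03).round(4))
E
```

```text
14.4 [ 0.42720268 -0.20762263  0.07391256] [ 3.14156807e+00 -1.37266446e-05  2.68798664e-01] [ 0.13101299 -0.4804904   0.22747055]
0.93 [320.6, 289.4] [ 0.4271 -0.2091  0.03  ]
0.44 [604.8, 348.2] [ 0.4342 -0.3723  0.03  ]
```

View pics/f.png

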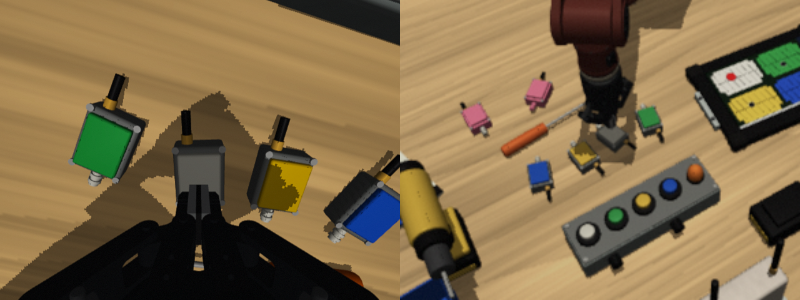

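The fingertips are above the white-capped sensor, and nothing in view has moved. The screwdriver lies under the gripper, so I checked the height: its body starts at z of about 0.128, well clear. Handing in.

```bash
python3 -c "
from plant import ctrl
ctrl.close_job(); s=ctrl.get_state(); print(s['time_s'],s['eef_pos'],s['force'])"
```

```text
the job is handed in; nothing more can be done
the job is handed in; nothing more can be done
```

The job is handed in at about 14.4 s. The red marker was in the white zone, so I used the white button and the white-capped sensor.

- **Button:** I pressed the white button to its stop, with the force reading 5 to 5.7 N and the tool point at z = 0.0908 m. The last view shows it released.
- **Leak:** I held over the red marker for about 2 s, with the tool point about 1 mm off sideways and the fingertips about 21 mm above the glass.
- **Sensor:** I held over the white-capped sensor for about 2 s and finished there, about 1.5 mm off sideways with the fingertips about 25 mm above the cap. The force reading stayed at noise level.

In the last pictures nothing looked moved and the pink look-alikes were untouched, but I judged this by eye and did not measure it. The networks gave a few wrong second guesses, such as a second "white sensor" on another sensor. I settled those by colour in the pictures, and no check failed. The state could not be read after hand-in, so nothing confirms the last second.

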